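# Clamp an objective case in the vise to the click

## Task

Stand the black objective case upright in the little bench vise, between the open jaws, so that its stuck lid can be unscrewed later. Then close the vise by turning its ratchet knob clockwise until the case is held in the V and the ratchet slips and clicks once; stop at that first click, let go and leave the case standing clamped. Set the case down gently, never squeeze it harder than the ratchet would, and do not disturb the eyepiece and the sample vial.

Things in the scene. Friction and masses are not known exactly. Their poses are not given: they have to be found in the camera images.
- objective_case: Objective storage case: an upright plain cylinder, lower part black, 35 mm across and 45 mm high, with a grey lid 37 mm across above it; 62 mm high in all, about 50 g. The lid is stuck fast. Loose; stands on the bench in one of three places at the start. Origin: centre of its underside, z up along its axis.
- eyepiece: Spare microscope eyepiece, black, 38 mm across and 52 mm high, waisted with one pale ring; a bystander that stands loose on the bench. Origin: centre of its underside.
- sample_vial: Small glass sample vial with a black screw cap, 26 mm across, 55 mm high; a bystander that stands loose on the bench. Origin: centre of its underside.
- vise: Small vise screwed to the bench: base 64 mm (its x) by 160 mm (its y), jaws opening along its y. At the +y end the fixed jaw, a 90 degree V open to -y; the flat moving jaw slides toward +y to close; at the -y end a housing (40 mm high) carries an upright black ratchet knob. Jaw tops are 39 mm above the bench. Origin: centre of the underside of the base; z up.
- vise_bed: Thin black rubber sheet on the base between the jaws, 50 by 60 mm, its top 12 mm above the bench: the case stands on it. Fixed to the vise. Origin: centre of its underside, 10 mm above the bench.
- jaw: Moving jaw, 58 mm wide, a flat sprung rubber pad before it. Origin: middle of the lower edge of the unpressed pad's face, axes as the vise's. The pad meets a case home in the V when this is 17.5 mm short of the nest (24 to 44 mm at the start). The jaw then floats on its rack with some 3 N for another 4 to 14 mm of drive, different each time and not visible, before it bites.
- nest (a point): Point on the bed, 12 mm above the bench, fixed to the vise, axes as the vise's: the axis of the case stands over it when the case is home in the V. 88 mm from the knob's axis. A case let go between the jaws up to about 6 mm toward -y of this point is pushed home by the moving jaw.
- knob_grip (a point): Point on the knob's upright axis, 76 mm above the bench, fixed to the vise: a good height to grip. Ribbed black knob 40 mm across, 50 to 88 mm above the bench. Clockwise from above closes the jaw, 10 mm per radian, against about 0.17 N m. Once the jaw bites, after 0.2 to 0.4 rad more, at about 0.28 N m, the knob slips over its collar: the torque peaks and drops at every click, 30 degrees apart.
- knob_mark (a point): White mark at the knob's lower edge, 20 mm from the axis, 52 mm above the bench. It stands in the same direction as the collar's mark until the ratchet slips, then runs ahead of it (clockwise from above), 30 degrees a click. Turned the other way the knob opens the jaw again.
- collar_mark (a point): White mark on top of the collar, a disc 54 mm across right under the knob, 24.5 mm from the same axis, 48 mm above the bench. The collar is geared to the jaw and turns with the knob except while the ratchet slips. The two marks are 6.0 mm apart when in line, 12.9 mm after one click, 22.9 mm after two.
There are look-alikes about, which are no part of the job. Leave any blue or yellow look-alike of the objective_case alone.

How it is judged (in metres and radians):
On the way, in this order (a step that is already met when the one before it is completed fails the run):
1. the case stands upright on the bed of the vise between the jaws, let go (horizontal distance between objective_case and nest below 0.016 m and z of objective_case in the frame of nest between -0.004 and 0.004 m and angle between objective_case's own z axis and vertical below 0.1 rad and contact force between the fingers and objective_case below 0.2 N), for 0.2 s.
2. the jaw presses the case home in the V and the ratchet has slipped one click (horizontal distance between objective_case and nest below 0.004 m and z of objective_case in the frame of nest between -0.004 and 0.004 m and angle between objective_case's own z axis and vertical below 0.1 rad and distance between knob_mark and collar_mark between 0.0104 and 0.0195 m and contact force between objective_case and jaw above 2.5 N), for 0.2 s.
At the end, for the whole second after the job is handed in: The case stands upright (within 0.1 rad) on the bed, its axis within 4 mm of the nest, at rest, and is pressed by the moving jaw with more than 2.5 N; the knob's mark is one click ahead of the collar's (the marks 10.4 to 19.5 mm apart, 22 to 50 degrees) (all of step 2 and linear speed of objective_case below 0.01 m/s); the robot touches nothing.
It fails at once if the ratchet is run on past the first click into a second (marks more than 19.5 mm apart) (distance between knob_mark and collar_mark above 0.0195 m).
It fails at once if the case is set down hard or pressed on the bed with more than 25 N (contact force between objective_case and vise_bed above 25 N).
It fails at once if the case is squeezed by the jaw with more than 35 N (contact force between objective_case and jaw above 35 N).
It fails at once if the case is tipped by more than 0.6 rad (angle between objective_case's own z axis and vertical above 0.6 rad).
It fails at once if the eyepiece or the vial is moved by more than 20 mm or tipped (distance of any of eyepiece, sample_vial from where it was at the start of the episode above 0.02 m or angle between any of eyepiece, sample_vial's own z axis and vertical above 0.5 rad).
It also fails if it takes over 72 s, if anything falls off the work surface, if the arm or the gripper's body presses on something with over 40 N, if the wrist force passes 120 N, or if a joint passes its speed limit or range.

## Robot

A 6-joint arm with a two-finger parallel gripper is mounted at the origin on a cart in front of the work surface, level with it; the furniture and walls round the work are solid. World frame = base frame: x ahead of the robot, y to its left, z up, the work surface at z = 0. Lengths are in mm, angles in rad, forces in N, time in s.
With the tool pointing down it reaches from about 300 to 775 mm from the base axis. Payload 14.6 kg.
Tool frame: the origin (TCP) lies between the finger pads; the fingertips stand 19 mm ahead of it and the grasp point (between the pads) is the TCP (manip.tcp_to_tips is the distance from the TCP to the fingertips, in mm); x points along the fingers, z is the direction in which the jaws open and shut, and the axes are right-handed (so a half turn about x gives the same grasp; the last joint's range is limited). The gripper opens to 94 mm and grips with 3 to 60 N. Pads are 16 mm wide; open, the fingers measure 119 mm over their backs; the gripper's body (75 mm by 177 mm) begins 78 mm behind the grasp point.
Start: joints at [-1.289, 0.3, 1.521, -0, 1.321, -0.067], TCP at [187.966, -516.873, 224.446] pointing down, gripper open.
Joint ranges: [-3.03, 3.03], [-0.79, 2.21], [0.23, 2.52], [-1.04, 4.18], [0, 3.07], [-2.55, 2.55]. Speed limits (rad/s): [2.22, 2.22, 2.57, 3.14, 3.14, 3.14].

## Interface

Orientations are given as [roll, pitch, yaw] about the fixed x, y, z axes, in that order (R = Rz(yaw) Ry(pitch) Rx(roll)).
In Python, from cell import manip gives the robot as it stands.
- The arm moves only by the tool jog_arm, never from a script. Its argument "moves" is a list that holds one entry, the list of rows, each a list of 6 numbers: the shift along the world's x, y, z in mm, then the turn, a rotation vector about the world's x, y, z in degrees. In form: [[[dx, dy, dz, wx, wy, wz], ...]]. A call has 1 to 5 rows; each row shifts and turns the pose as measured when the row begins; what a row does not reach is not made up. A row lasts 1/10 s, in which the tool goes at most 50 mm and 8.59 degrees, less where a joint would pass 70% of its speed; a pose out of reach is approached as far as the arm can. A call is refused whole if a number of a shift passes 50 or a number of a turn 8.59, either way. A call with a gripper value outside its range is refused whole. "gripper" is the opening, from -1 (shut) to 1 (fully open), set as the call begins (left out, the last holds). The fingers move at their own pace and stop on an object; "squeeze" is the grip in N (left out, the last holds). Time passes only in rows, so rows that do not move let the fingers close. It gives the time, the measured TCP pose, the force and the opening at its end, in the units of the state.
- manip.read_state(): the state, without advancing time (a new reading comes with each control period).
- manip.camera(name): name is "scene" or "top" or "wrist"; returns (picture, depth): 420x560x3 uint8, blue, green, red; 420x560 float32, mm along the optical axis (not along the pixel's ray), 0 where there is no reading.
- manip.camera_params(name): a dict with "fx", "fy", "cx", "cy" (pixels), "rvec" (rotation vector, rad) and "tvec" (3), from world to camera coordinates, as OpenCV has them. Camera axes: x right, y down, z forward; pixel columns grow to the right and rows downward; lengths in mm; the calibration is good to about 2 mm. A picture is of the moment at which its call begins: read the wrist's pose just before it. camera_params takes no time and is no camera call; for the wrist camera it gives the pose at the moment of the call.
- manip.sign_off(): hands the job in, once; it reports no verdict.
The state is a dict: "clock": time; "joints": joint angles; "qd": joint speeds; "effort": joint torques, N m; "eef_pos": TCP position; "eef_rot": TCP orientation; "wrist_force": force on the tool from outside, world axes, zero at the start; "moment": the same for the moment, N m; "finger_gap": finger opening in mm.
Only numpy, scipy, OpenCV 4.12 (cv2) and the standard library are available. Lean on these libraries where they do the work, as an engineer would, in place of code of your own. Each camera call takes 0.05 s, during which the arm holds its last target. There are 200 camera calls.

## Working session

There is one attempt and no reset: what is moved stays moved. The work goes in short steps, Python scripts to look and compute and a tool call to move; the robot and the scene stay as the last step left them, time stands still between calls to the robot, and variables do not carry over. Pictures are saved under pics/ and viewed, about 8 in all and at most 12, crops included, and the job is handed in when it is done.

Besides the shell and the picture viewer there is one more tool, called after "Emit:" as a command line: name --argument value ..., lists and objects as JSON in quotes. jog_arm: Moves the arm, as the interface text tells. Its arguments: {"type":"object","properties":{"moves":{"type":"array","items":{"type":"array","items":{"type":"array","items":{"type":"number"}}}},"gripper":{"type":"number"},"squeeze":{"type":"number"}},"required":["moves"]}

```bash
mkdir -p pics; ls
cat > h.py <<'E'
import numpy as np, cv2
from cell import manip
def cam(n):
    p=manip.camera_params(n); im,d=manip.camera(n); return im,d,p
def world(d,p):
    R=cv2.Rodrigues(np.array(p['rvec'],float))[0]; t=np.array(p['tvec'],float).ravel()
    v,u=np.mgrid[:d.shape[0],:d.shape[1]]
    c=np.stack([(u-p['cx'])/p['fx']*d,(v-p['cy'])/p['fy']*d,d],-1)
    return (c-t)@R
E
python3 - <<'E'
from h import *
for n in("scene","top"):
    im,d,p=cam(n); np.savez(n,im=im,d=d,W=world(d,p))
    cv2.imwrite(f"pics/{n}.png",im)
    R=cv2.Rodrigues(np.array(p['rvec'],float))[0]; print(n,-R.T@np.array(p['tvec']).ravel(),R[2],p['fx'])
s=manip.read_state();print(s)
E
```

```text
pics
scene [-78.04391497 696.85530471 923.17657969] [ 0.48712891 -0.53668381 -0.68896728] 465.507036841883
top [ 342.67788918   29.99125046 1459.74098907] [ 0.1336758   0.00795321 -0.9909932 ] 530.6074512310252
{'clock': 0.1, 'joints': array([-1.28862197e+00,  3.00446031e-01,  1.52150962e+00, -1.59527498e-05,
        1.32069995e+00, -6.66015161e-02]), 'qd': array([ 0.00236716, -0.000919  , -0.00040144,  0.00074846,  0.00015343,
       -0.001523  ]), 'effort': array([ 1.71138665e-03, -5.32650125e+01, -3.53283119e+01,  7.10358960e-02,
        2.34954699e-02, -4.19109040e-05]), 'eef_pos': array([ 187.89461442, -516.68324423,  223.93030072]), 'eef_rot': array([3.08952735, 1.56973327, 1.86751086]), 'wrist_force': array([0.00844471, 0.25203989, 0.61378276]), 'moment': array([-0.00810344, -0.02736811,  0.05025251]), 'finger_gap': 93.89117037629471}
```

View pics/top.png

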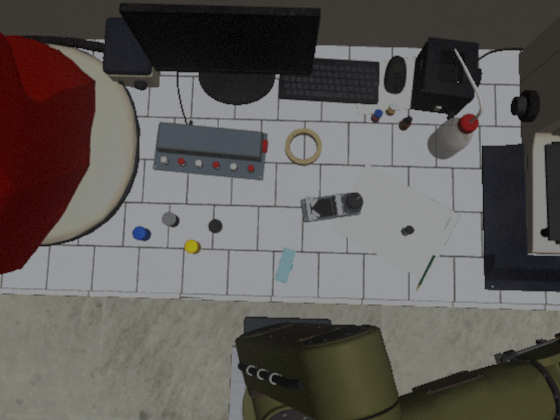

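View pics/scene.png

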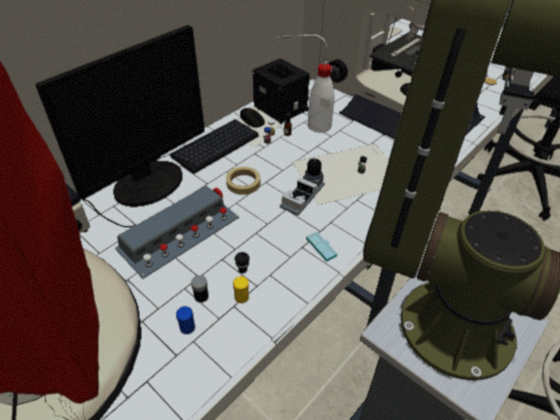

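The top picture shows the case (grey lid) at (169,219), the eyepiece at (215,226), and the yellow and blue look-alikes at (192,247) and (140,233). The vise is at (333,207) with its knob at (353,202), and the vial is at (407,230). The scene picture agrees with this. Next I'll measure these positions.

Run:
```python
from h import *
z=np.load('top.npz');W=z['W'];im=z['im']
def blob(u,v,r,lo,hi,name):
    a=W[v-r:v+r+1,u-r:u+r+1].reshape(-1,3); m=(a[:,2]>lo)&(a[:,2]<hi); b=a[m]
    c,rad=cv2.minEnclosingCircle(b[:,:2].astype(np.float32))
    print(name,m.sum(),'mean',b.mean(0).round(1),'mid',((b.max(0)+b.min(0))/2).round(1),'ext',np.ptp(b,0).round(1),'circ',np.round(c,1),round(rad,1))
print('bench',W[240:260,225:240,2].mean())
blob(169,219,11,52,75,'case');blob(215,226,11,40,65,'eyep');blob(192,247,11,45,75,'yel');blob(140,233,11,45,75,'blue');blob(407,230,11,40,65,'vial')
blob(353,202,14,78,95,'knob');
# vise outline
a=W[185:230,292:375].reshape(-1,3);b=a[(a[:,2]>5)&(a[:,2]<46)]
print('vise rect',cv2.minAreaRect(b[:,:2].astype(np.float32)))
b=a[(a[:,2]>34)&(a[:,2]<46)]
s=np.load('scene.npz')
c=np.concatenate([z['im'][180:232,290:378]]);
c=cv2.resize(c,None,fx=8,fy=8,interpolation=cv2.INTER_CUBIC)
e=cv2.resize(s['im'][145:220,270:340],None,fx=6,fy=6,interpolation=cv2.INTER_CUBIC)
cv2.imwrite('pics/v1.png',cv2.resize(np.vstack([c,np.zeros((4,c.shape[1],3),np.uint8)]),None,fx=1,fy=1))
W2=s['W']
def b2(u0,u1,v0,v1,lo,hi,n):
    a=W2[v0:v1,u0:u1].reshape(-1,3);b=a[(a[:,2]>lo)&(a[:,2]<hi)];print(n,len(b),b.mean(0).round(1),np.ptp(b,0).round(1))
b2(190,210,268,290,57,70,'case sc');b2(303,326,154,175,83,95,'knob sc')
```

```text
bench 7.775023453304404
case 146 mean [483.  332.5  60.3] mid [484.2 333.7  61.1] ext [35.3 36.  16.7] circ [482.6 334.1] 19.2
eyep 154 mean [468.4 209.6  48.4] mid [467.8 209.9  49.6] ext [34.9 35.8 17.6] circ [468.7 210.5] 19.0
yel 157 mean [411.4 268.9  59.6] mid [411.8 269.   56.9] ext [34.6 34.3 19.9] circ [412.2 270.1] 18.5
blue 162 mean [442.4 407.6  59.9] mid [442.  408.6  57.6] ext [35.  35.3 22.9] circ [443.  409.1] 18.5
vial 67 mean [ 472.8 -307.4   51.6] mid [ 473.2 -308.6   50. ] ext [22.1 21.7 18.8] circ [ 472.5 -307.8] 12.2
knob 193 mean [ 543.3 -157.    86. ] mid [ 543.2 -157.6   86.1] ext [40.1 41.6 15.4] circ [ 543.8 -157.6] 20.9
vise rect ((533.7550048828125, -108.05908966064453), (121.67147064208984, 224.04966735839844), 0.6423733234405518)
case sc 163 [480.3 336.1  60.7] [37.  36.4  8.1]
knob sc 103 [ 540.2 -153.8   86.7] [39.8 39.9  7. ]
```

View pics/v1.png

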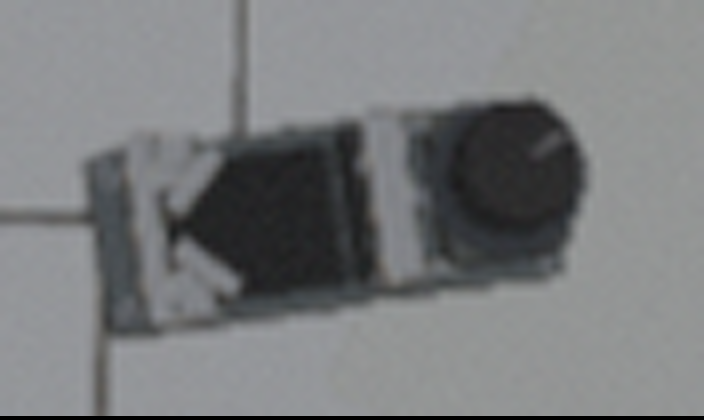

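Base grid estimate: vise yaw is about +8°, the nest about (530,-69) and the knob about (542,-156). The crop shows the V at left, the jaw at x≈390 and the knob at (520,165). The vise lies on the way to the case, so I'll fly over it and look with the wrist camera.

Emit:
jog_arm --moves '[[[40,50,20,0,0,0],[40,50,20,0,0,0],[40,50,20,0,0,0],[40,50,20,0,0,0],[40,50,20,0,0,0]]]'

```text
clock: 0.6
eef_pos: [336.6, -326.9, 296.9]
eef_rot: [-3.025, 1.562, 2.028]
wrist_force: [0.8, -0.2, -0.5]
finger_gap: 93.9
```

Run:
```python
from h import *
p=manip.camera_params('wrist');R=cv2.Rodrigues(np.array(p['rvec'],float))[0]
s=manip.read_state();c=-R.T@np.array(p['tvec']).ravel();print(s['eef_pos'],c,R,p['fx'],s['eef_rot'],s['joints'])
from scipy.spatial.transform import Rotation as Ro
print(Ro.from_euler('xyz',s['eef_rot']).as_matrix().round(3))
```

```text
[ 336.58692597 -326.89570075  296.91036695] [ 402.96284003 -303.69339713  457.22702278] [[ 0.33488564 -0.94220497 -0.01006977]
 [-0.91217089 -0.32685272  0.24720755]
 [-0.23621152 -0.07360091 -0.96891023]] 362.5964946263372 [-3.02539308  1.56181256  2.02762647] [-0.85013685  0.07281713  1.6215391   0.0023583   1.45590967  0.3797484 ]
[[-0.004  0.943  0.334]
 [ 0.008  0.334 -0.943]
 [-1.    -0.001 -0.009]]
```

Emit:
jog_arm --moves '[[[38,44,0,0,0,8.5],[38,44,0,0,0,8.5],[38,44,0,0,0,8.5],[38,44,0,0,0,8.5],[0,0,0,0,0,0]]]'

```text
clock: 1.1
eef_pos: [468.6, -170.6, 298.2]
eef_rot: [3.05, 1.564, 2.433]
wrist_force: [-0.1, -0.5, 0.0]
finger_gap: 93.8
```

Run:
```python
from h import *
im,d,p=cam('wrist');W=world(d,p);np.savez('w1',im=im,d=d,W=W,rvec=p['rvec'],tvec=p['tvec'],k=[p['fx'],p['fy'],p['cx'],p['cy']])
cv2.imwrite('pics/w1.png',im)
print(W[::60,::70].round(0)[...,2])
```

```text
[[  -0.   -1.    1.   -3.   -0.    0.   -1.   -2.]
 [-851.   -1.   -1.    0.   23.   -2.   -0.   -1.]
 [-849.   -1.   -1.    0.    0.   88.    0.   -2.]
 [ -22. -222.   -1.   -1.   -0.    2.    0.   -0.]
 [  13. -103. -752.   -1.    2.    2.    1.   -2.]
 [ 388.  384.  343.   -1.    0.   -1.  340.  381.]
 [ 401.  395.  395.  395.  395.  394.  394.  395.]]
```

View pics/w1.png

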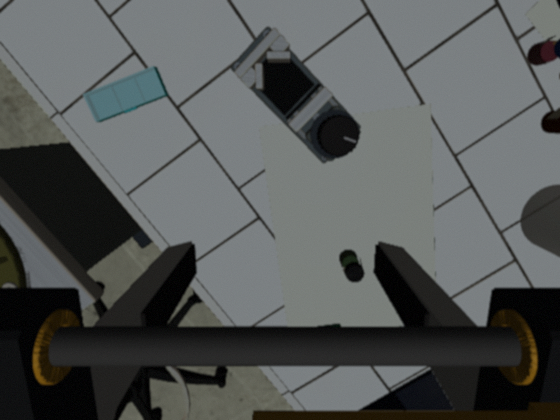

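The wrist view shows the vise clearly, running from (265,50) to the knob at (338,133), with the jaw at (310,108). I'll fit its pose from the depth.

Run:
```python
from h import *
z=np.load('w1.npz');W=z['W'];im=z['im']
a=W[15:170,220:375].reshape(-1,3)
k=a[(a[:,2]>82)&(a[:,2]<95)];c,r=cv2.minEnclosingCircle(k[:,:2].astype(np.float32));print('knob',len(k),k.mean(0).round(1),np.round(c,1),r)
b=a[(a[:,2]>6)&(a[:,2]<45)]
rc=cv2.minAreaRect(b[:,:2].astype(np.float32));print('rect',rc)
K=k.mean(0)[:2]
# fine yaw: sym fit
for y in np.radians(np.arange(4,13,1)):
    ex=np.array([np.cos(y),np.sin(y)]);ey=np.array([-np.sin(y),np.cos(y)])
    q=(b[:,:2]-K)@np.c_[ex,ey]; m=(q[:,1]>20)&(q[:,1]<125)
    print(np.degrees(y).round(1),np.percentile(q[m,0],[0.5,2,98,99.5]).round(1),np.percentile(q[:,1],[.5,99.5]).round(1))
y=np.radians(8);ex=np.array([np.cos(y),np.sin(y)]);ey=np.array([-np.sin(y),np.cos(y)])
q=(a[:,:2]-K)@np.c_[ex,ey];
t=(a[:,2]>35)&(a[:,2]<43)&(q[:,1]>0)&(q[:,1]<130)
for lo in range(20,130,4):
    m=(abs(q[:,0])<34)&(q[:,1]>=lo)&(q[:,1]<lo+4); n=m&t
    print(lo,'z med',np.median(a[m,2]).round(1),'top n',n.sum(),'|x| lo/hi',(q[n,0].min().round(0),q[n,0].max().round(0),q[n,0].mean().round(1)) if n.any() else '')
```

```text
knob 1299 [ 542.4 -154.3   87.7] [ 542.6 -154.9] 20.950016021728516
rect ((532.7701416015625, -97.54542541503906), (64.04154968261719, 159.7474822998047), 9.71750545501709)
4.0 [-41.5 -39.1  23.5  26.2] [-20.6 136.5]
5.0 [-39.6 -37.4  24.4  27.1] [-20.4 136.6]
6.0 [-37.8 -35.8  25.4  27.9] [-20.  136.5]
7.0 [-36.  -34.2  26.6  28.6] [-19.8 136.4]
8.0 [-34.1 -32.8  28.   29.6] [-19.6 136.4]
9.0 [-32.5 -31.4  29.4  30.6] [-19.6 136.3]
10.0 [-31.  -30.1  30.8  31.9] [-19.3 136.3]
11.0 [-29.9 -28.8  32.2  33.6] [-19.3 136.3]
12.0 [-29.4 -27.5  33.6  35.3] [-19.1 136.3]
20 z med 29.1 top n 17 |x| lo/hi (np.float64(-22.0), np.float64(23.0), np.float64(6.1))
24 z med 10.8 top n 0 |x| lo/hi 
28 z med 36.2 top n 79 |x| lo/hi (np.float64(-30.0), np.float64(25.0), np.float64(-5.0))
32 z med 38.8 top n 196 |x| lo/hi (np.float64(-30.0), np.float64(28.0), np.float64(-0.6))
36 z med 38.9 top n 192 |x| lo/hi (np.float64(-30.0), np.float64(28.0), np.float64(-1.1))
40 z med 38.6 top n 190 |x| lo/hi (np.float64(-30.0), np.float64(28.0), np.float64(-0.3))
44 z med 29.8 top n 50 |x| lo/hi (np.float64(-26
[... 661 characters left out ...]
float64(23.0), np.float64(-1.1))
100 z med 33.6 top n 133 |x| lo/hi (np.float64(-34.0), np.float64(28.0), np.float64(-5.2))
104 z med 36.2 top n 170 |x| lo/hi (np.float64(-34.0), np.float64(28.0), np.float64(-3.9))
108 z med 36.2 top n 177 |x| lo/hi (np.float64(-34.0), np.float64(28.0), np.float64(-1.3))
112 z med 35.6 top n 151 |x| lo/hi (np.float64(-33.0), np.float64(28.0), np.float64(-3.5))
116 z med 38.0 top n 233 |x| lo/hi (np.float64(-34.0), np.float64(28.0), np.float64(-2.0))
120 z med 38.0 top n 225 |x| lo/hi (np.float64(-34.0), np.float64(28.0), np.float64(-1.7))
124 z med 37.2 top n 61 |x| lo/hi (np.float64(-32.0), np.float64(28.0), np.float64(4.2))
128 z med 10.8 top n 0 |x| lo/hi
```

Vise fit: the rectangle measures 64.0×159.7 mm, matching the given size. Yaw is 9.7°, the knob is at (542.5,-154.6), and the nest is at (527.7,-68). The pad is about 36 mm from the nest, which is in the given range. Now I'll go over to the case.

Emit:
jog_arm --moves '[[[0,50,0,0,0,8.5],[0,50,0,0,0,8.5],[0,50,0,0,0,8.5],[0,50,0,0,0,8.5],[0,50,0,0,0,8.5]]]'

```text
clock: 1.65
eef_pos: [464.6, 73.6, 296.7]
eef_rot: [-2.925, 1.562, -2.806]
wrist_force: [0.3, 0.3, 0.4]
finger_gap: 93.9
```

Emit:
jog_arm --moves '[[[0,50,0,0,0,0],[0,50,0,0,0,0],[0,50,0,0,0,0],[0,50,0,0,0,0],[0,0,0,0,0,0]]]' --gripper 0.6

```text
clock: 2.15
eef_pos: [463.1, 276.8, 296.1]
eef_rot: [-2.857, 1.561, -2.743]
wrist_force: [0.3, -0.9, -0.0]
finger_gap: 75.4
```

```bash
cat >> h.py <<'E'
from scipy.spatial.transform import Rotation as Ro
def st():
    s=manip.read_state();M=Ro.from_euler('xyz',s['eef_rot']).as_matrix()
    print('t',s['clock'],'pos',s['eef_pos'].round(1),'yaw',np.degrees(np.arctan2(M[1,2],M[0,2])).round(2),'tiltx',M[:,0].round(4),'zz',M[2,2].round(4),'F',s['wrist_force'].round(2),'M',s['moment'].round(3),'gap',round(s['finger_gap'],1),'j',s['joints'].round(3))
E
python3 - <<'E'
from h import *
st()
im,d,p=cam('wrist');W=world(d,p);cv2.imwrite('pics/w2.png',im);np.savez('w2',im=im,d=d,W=W)
a=W.reshape(-1,3)
m=(abs(a[:,0]-480)<120)&(abs(a[:,1]-300)<150)&(a[:,2]>40)&(a[:,2]<70)
mask=m.reshape(d.shape).astype(np.uint8)
n,l,s,c=cv2.connectedComponentsWithStats(mask)
for i in range(1,n):
    if s[i,4]>100:
        b=W[l==i];t=b[b[:,2]>b[:,2].max()-8];cc,r=cv2.minEnclosingCircle(t[:,:2].astype(np.float32));print(c[i].round(0),im[l==i].mean(0).round(0),len(t),'top',np.median(t[:,2]).round(1),t.mean(0).round(1),np.round(cc,1),round(r,1))
E
```

```text
t 2.15 pos [463.1 276.8 296.1] yaw 6.56 tiltx [-0.0092 -0.0039 -1.    ] zz -0.0095 F [ 0.26 -0.91 -0.04] M [-0.076 -0.118 -0.007] gap 75.4 j [4.710e-01 2.370e-01 1.435e+00 1.000e-03 1.480e+00 3.560e-01]
[282.  53.] [119.  49.  15.] 1083 top 62.1 [441.5 411.9  61.9] [441.4 412.1] 18.3
[312. 133.] [81. 81. 78.] 921 top 62.0 [481.7 336.5  61.8] [481.9 336.4] 18.3
[241. 182.] [  5. 128. 139.] 841 top 61.9 [410.7 273.9  61.7] [410.3 272.9] 18.4
[285. 236.] [19. 19. 19.] 730 top 49.6 [467.  214.6  49.8] [467.  213.6] 18.7
```

The case is at (481.8,336.4) with its top at 62, and the grey colour confirms it. Approaching it now.

Emit:
jog_arm --moves '[[[10,30,-20,0.2,-0.5,0],[10,30,-30,0,0,2],[0,0,-45,0,0,0],[0,0,-45,0,0,0],[0,0,0,0,0,0]]]'

```text
clock: 2.7
eef_pos: [487.3, 327.1, 153.6]
eef_rot: [-0.356, 1.567, -0.22]
wrist_force: [-1.2, -0.2, 0.2]
finger_gap: 75.3
```

```bash
python3 -c "from h import *;st()"
```

```text
t 2.7 pos [487.3 327.1 153.6] yaw 7.78 tiltx [ 3.4e-03 -8.0e-04 -1.0e+00] zz 0.0033 F [-1.19 -0.19  0.2 ] M [-0.032 -0.082 -0.013] gap 75.3 j [ 0.53   0.444  1.494 -0.003  1.201  0.395]
```

Emit:
jog_arm --moves '[[[-5.5,9.3,0,0,0.2,0],[0,0,0,0,0,0]]]'

```text
clock: 2.9
eef_pos: [483.3, 335.0, 157.2]
eef_rot: [0.049, 1.569, 0.181]
wrist_force: [-0.4, -0.7, 0.1]
finger_gap: 75.3
```

```bash
python3 -c "from h import *;st()"
```

```text
t 2.9 pos [483.3 335.  157.2] yaw 7.53 tiltx [ 1.8e-03  3.0e-04 -1.0e+00] zz 0.0018 F [-0.38 -0.74  0.11] M [ 0.005 -0.102 -0.033] gap 75.3 j [ 5.440e-01  4.430e-01  1.487e+00 -1.000e-03  1.210e+00  4.130e-01]
```

Emit:
jog_arm --moves '[[[-1.5,1.5,-40,0,0,0],[0,0,-40,0,0,0],[0,0,-18,0,0,0],[0,0,-5,0,0,0],[0,0,0,0,0,0]]]'

```text
clock: 3.4
eef_pos: [487.4, 338.4, 64.7]
eef_rot: [0.376, 1.549, 0.506]
wrist_force: [0.8, -0.1, 0.9]
finger_gap: 75.4
```

```bash
python3 -c "from h import *;st()"
```

```text
t 3.4 pos [487.4 338.4  64.7] yaw 7.41 tiltx [ 0.0189  0.0105 -0.9998] zz 0.0201 F [ 0.78 -0.14  0.94] M [ 0.029 -0.166  0.007] gap 75.4 j [ 5.460e-01  5.560e-01  1.554e+00 -1.000e-03  1.009e+00  4.170e-01]
```

Emit:
jog_arm --moves '[[[-5.6,-2,-8,-0.6,1.1,0],[0,0,0,0,0,0],[0,0,-5,0,0,0],[0,0,0,0,0,0]]]'

```text
clock: 3.8
eef_pos: [483.4, 337.3, 56.0]
eef_rot: [0.465, 1.566, 0.594]
wrist_force: [0.2, 0.3, 0.2]
finger_gap: 74.9
```

```bash
python3 -c "from h import *;st()"
```

```text
t 3.8 pos [483.4 337.3  56. ] yaw 7.39 tiltx [ 0.0041  0.0028 -1.    ] zz 0.0045 F [0.22 0.29 0.16] M [-0.025 -0.124  0.013] gap 74.9 j [0.547 0.569 1.558 0.    1.01  0.418]
```

Emit:
jog_arm --moves '[[[-1.5,-0.9,-4,-0.2,0.3,0],[0,0,0,0,0,0]]]'

```text
clock: 4.0
eef_pos: [482.0, 336.5, 52.1]
eef_rot: [-2.671, 1.57, -2.542]
wrist_force: [-0.4, -0.5, -1.0]
finger_gap: 75.0
```

Emit:
jog_arm --moves '[[[0,0,0,0,0,0],[0,0,0,0,0,0],[0,0,0,0,0,0],[0,0,0,0,0,0],[0,0,0,0,0,0]]]' --gripper -0.4 --squeeze 10

```text
clock: 4.5
eef_pos: [482.1, 336.5, 52.2]
eef_rot: [-2.63, 1.57, -2.501]
wrist_force: [0.2, 0.4, 0.3]
finger_gap: 38.4
```

```bash
python3 -c "from h import *;st()"
```

```text
t 4.5 pos [482.1 336.5  52.2] yaw 7.4 tiltx [-8.e-04 -6.e-04 -1.e+00] zz -0.0008 F [0.17 0.35 0.35] M [-0.027 -0.162 -0.023] gap 38.4 j [ 0.547  0.574  1.56  -0.     1.009  0.418]
```

Emit:
jog_arm --moves '[[[0,0,0,0,0,0],[0,0,5,0,0,0],[0,0,15,0,0,0],[0,0,30,0,0,0],[0,0,30,0,0,0]]]' --gripper -0.6

```text
clock: 5.0
eef_pos: [480.3, 335.4, 133.1]
eef_rot: [-2.716, 1.563, -2.587]
wrist_force: [0.7, -0.4, 0.1]
finger_gap: 36.8
```

```bash
python3 -c "from h import *;st()"
```

```text
t 5.0 pos [480.3 335.4 133.1] yaw 7.39 tiltx [-0.0067 -0.0041 -1.    ] zz -0.0072 F [ 0.72 -0.44  0.06] M [ 0.051 -0.084  0.007] gap 36.8 j [ 0.547  0.469  1.508 -0.     1.172  0.418]
```

Emit:
jog_arm --moves '[[[0,-20,20,0,0,0],[5,-40,10,0,0,0],[5,-40,0,0,0,0],[5,-45,0,0,0,0],[5,-45,0,0,0,0]]]'

```text
clock: 5.5
eef_pos: [501.0, 144.6, 175.9]
eef_rot: [0.132, 1.564, 0.269]
wrist_force: [1.8, -0.3, -0.8]
finger_gap: 36.6
```

Emit:
jog_arm --moves '[[[5,-45,0,0,0,0],[5,-45,0,0,0,0],[5,-45,0,0,0,2],[5,-30,0,0,0,0],[0,0,0,0,0,0]]]'

```text
clock: 6.0
eef_pos: [521.1, -31.6, 183.3]
eef_rot: [-0.08, 1.557, 0.089]
wrist_force: [1.0, 0.8, 0.3]
finger_gap: 36.5
```

```bash
python3 -c "from h import *;st()"
```

```text
t 6.0 pos [521.1 -31.6 183.3] yaw 9.68 tiltx [ 0.014   0.0013 -0.9999] zz 0.014 F [0.96 0.76 0.31] M [-0.085 -0.083 -0.014] gap 36.5 j [-0.132  0.268  1.661  0.003  1.199 -0.302]
```

Emit:
jog_arm --moves '[[[4,-20,0,0,0.8,0],[3,-19.5,0,0,0,0],[0,0,-20,0,0,0],[0,0,-20,0,0,0],[0,0,0,0,0,0]]]'

```text
clock: 6.5
eef_pos: [528.8, -71.3, 148.3]
eef_rot: [-0.06, 1.565, 0.108]
wrist_force: [-0.1, -0.2, -1.3]
finger_gap: 36.4
```

```bash
python3 -c "from h import *;st()"
```

```text
t 6.5 pos [528.8 -71.3 148.3] yaw 9.62 tiltx [ 5.7e-03  6.0e-04 -1.0e+00] zz 0.0057 F [-0.07 -0.2  -1.31] M [-0.05  -0.054  0.044] gap 36.4 j [-0.204  0.337  1.659  0.002  1.141 -0.372]
```

Emit:
jog_arm --moves '[[[-0.5,0,-20,0,0.3,0],[0,0,-20,0,0,0],[0,0,0,0,0,0],[0,0,-12,0,0,0],[0,0,0,0,0,0]]]'

```text
clock: 7.0
eef_pos: [530.5, -69.2, 102.0]
eef_rot: [-0.231, 1.564, -0.06]
wrist_force: [-0.3, -0.9, 0.2]
finger_gap: 36.5
```

```bash
python3 -c "from h import *;st()"
```

```text
t 7.0 pos [530.5 -69.2 102. ] yaw 9.76 tiltx [ 7.2e-03 -4.0e-04 -1.0e+00] zz 0.007 F [-0.29 -0.92  0.15] M [-0.031 -0.075 -0.011] gap 36.5 j [-1.990e-01  3.980e-01  1.695e+00  1.000e-03  1.041e+00 -3.690e-01]
```

Emit:
jog_arm --moves '[[[-2.3,-2,-5,0,0.4,0],[0,0,-10,0,0,0],[0,0,-8,0,0,0],[0,0,0,0,0,0],[0,0,0,0,0,0]]]'

```text
clock: 7.5
eef_pos: [528.7, -71.4, 78.8]
eef_rot: [-0.611, 1.569, -0.441]
wrist_force: [0.3, 0.1, -0.4]
finger_gap: 36.8
```

Run:
```python
from h import *
st()
im,d,p=cam('wrist');W=world(d,p)
cv2.imwrite('pics/w3.png',im);np.savez('w3',im=im,d=d,W=W)
st()
```

```text
t 7.5 pos [528.7 -71.4  78.8] yaw 9.76 tiltx [ 1.8e-03 -9.0e-04 -1.0e+00] zz 0.0016 F [ 0.26  0.1  -0.36] M [-0.018 -0.111 -0.06 ] gap 36.8 j [-2.03e-01  4.31e-01  1.71e+00 -1.00e-03  9.98e-01 -3.73e-01]
t 7.55 pos [528.7 -71.4  78.8] yaw 9.76 tiltx [ 1.8e-03 -9.0e-04 -1.0e+00] zz 0.0016 F [-0.53 -0.18 -1.82] M [-0.031 -0.097 -0.009] gap 36.9 j [-2.03e-01  4.31e-01  1.71e+00 -1.00e-03  9.98e-01 -3.73e-01]
```

View pics/w3.png

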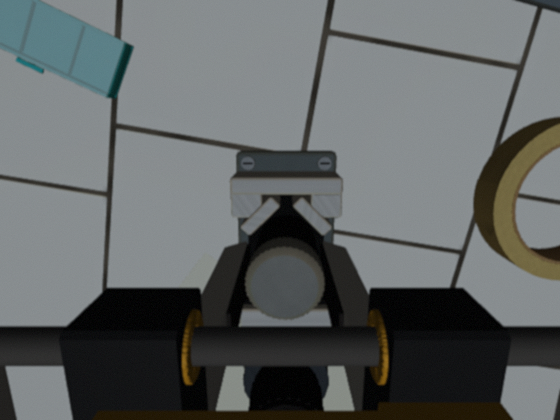

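The lid (centre 284,278) lines up with the V (notch x≈286), and the case hangs upright between the jaws. Lowering gently.

Emit:
jog_arm --moves '[[[-0.5,0.4,-6,0,0.1,0],[0,0,-4,0,0,0],[0,0,0,0,0,0]]]'

```text
clock: 7.85
eef_pos: [528.3, -71.0, 68.3]
eef_rot: [-1.275, 1.57, -1.105]
wrist_force: [0.3, -0.2, -0.9]
finger_gap: 36.7
```

Emit:
jog_arm --moves '[[[0,0,-1.5,0,0,0],[0,0,0,0,0,0]]]'

```text
clock: 8.05
eef_pos: [528.3, -71.0, 66.7]
eef_rot: [-1.361, 1.57, -1.191]
wrist_force: [-0.2, 0.8, -0.6]
finger_gap: 36.4
```

Emit:
jog_arm --moves '[[[0,0,-1.5,0,0,0],[0,0,0,0,0,0]]]'

```text
clock: 8.25
eef_pos: [528.5, -71.0, 65.2]
eef_rot: [-1.099, 1.569, -0.929]
wrist_force: [-0.7, -0.1, -1.2]
finger_gap: 36.5
```

```bash
python3 -c "from h import *;st()"
```

```text
t 8.25 pos [528.5 -71.   65.2] yaw 9.76 tiltx [ 8.0e-04 -1.1e-03 -1.0e+00] zz 0.0006 F [-0.67 -0.07 -1.19] M [-0.034 -0.104 -0.004] gap 36.5 j [-2.020e-01  4.520e-01  1.718e+00 -1.000e-03  9.710e-01 -3.720e-01]
```

Emit:
jog_arm --moves '[[[0,0,-0.7,0,0,0],[0,0,0,0,0,0]]]'

```text
clock: 8.45
eef_pos: [528.5, -71.0, 64.6]
eef_rot: [-1.028, 1.569, -0.858]
wrist_force: [1.2, 1.2, -0.5]
finger_gap: 36.2
```

Emit:
jog_arm --moves '[[[0,0,-0.5,0,0,0],[0,0,0,0,0,0]]]'

```text
clock: 8.65
eef_pos: [528.6, -71.0, 64.2]
eef_rot: [-0.896, 1.569, -0.725]
wrist_force: [-0.0, -0.3, -0.8]
finger_gap: 36.6
```

Emit:
jog_arm --moves '[[[0,0,-0.6,0,0,0],[0,0,0,0,0,0]]]'

```text
clock: 8.85
eef_pos: [528.9, -71.1, 64.1]
eef_rot: [-0.784, 1.568, -0.614]
wrist_force: [-0.4, 0.6, 0.2]
finger_gap: 36.3
```

Emit:
jog_arm --moves '[[[0,0,-0.5,0,0,0],[0,0,0,0,0,0]]]'

```text
clock: 9.05
eef_pos: [529.1, -71.1, 63.9]
eef_rot: [-0.694, 1.568, -0.523]
wrist_force: [-1.5, 0.4, 1.5]
finger_gap: 36.7
```

The case has touched down: z now lags the command and Fz is rising. Releasing.

Emit:
jog_arm --moves '[[[0,0,0,0,0,0],[0,0,0,0,0,0],[0,0,0,0,0,0],[0,0,0,0,0,0],[0,0,0,0,0,0]]]' --gripper 0.4

```text
clock: 9.55
eef_pos: [528.8, -71.0, 63.3]
eef_rot: [-0.768, 1.569, -0.598]
wrist_force: [0.6, 0.4, -0.0]
finger_gap: 65.8
```

Emit:
jog_arm --moves '[[[0,0,0,0,0,0],[0,0,15,0,0,0],[0,0,30,0,0,0],[0,0,40,0,0,0],[0,0,30,0,0,0]]]'

```text
clock: 10.05
eef_pos: [526.1, -70.5, 177.6]
eef_rot: [2.891, 1.564, 3.062]
wrist_force: [-0.7, -0.5, -0.6]
finger_gap: 65.9
```

Run:
```python
from h import *
st()
im,d,p=cam('wrist');W=world(d,p)
cv2.imwrite('pics/w4.png',im);np.savez('w4',im=im,d=d,W=W)
a=W.reshape(-1,3);m=(np.hypot(a[:,0]-528,a[:,1]+70)<26)&(a[:,2]>66)&(a[:,2]<82);b=a[m]
print(m.sum(),b.mean(0),cv2.minEnclosingCircle(b[:,:2].astype(np.float32)))
```

```text
t 10.05 pos [526.1 -70.5 177.6] yaw 9.76 tiltx [-7.e-03  6.e-04 -1.e+00] zz -0.0068 F [-0.67 -0.47 -0.56] M [-0.009 -0.081  0.014] gap 65.9 j [-2.020e-01  3.050e-01  1.628e+00 -1.000e-03  1.216e+00 -3.720e-01]
1770 [528.42461554 -70.11819427  73.63809957] ((528.7816162109375, -71.4438247680664), 18.492666244506836)
```

The case stands at (528.5,-70.7) with its top at 73.6, about 3 mm from the nest. I'll go to the knob and pre-turn the wrist counter-clockwise for a long clockwise stroke.

Emit:
jog_arm --moves '[[[5,-28,0,0,0,8.5],[5,-28,0,0,0,8.5],[6,-28,0,0,-0.4,8.5],[0,0,0,0,0,8.5],[0,0,0,0,0,8.5]]]'

```text
clock: 10.6
eef_pos: [544.8, -158.0, 184.3]
eef_rot: [-0.71, 1.56, 0.213]
wrist_force: [0.7, 0.2, -1.3]
finger_gap: 65.6
```

Emit:
jog_arm --moves '[[[0,0,0,0,0,8.5],[0,0,0,0,0,8.5],[0,0,0,0,0,8.5],[0,0,0,0,0,8.5],[0,0,0,0,0,8.5]]]'

```text
clock: 11.1
eef_pos: [544.5, -158.6, 182.7]
eef_rot: [-0.623, 1.56, 1.051]
wrist_force: [-0.4, 0.0, 0.6]
finger_gap: 65.9
```

Emit:
jog_arm --moves '[[[0,0,-10,0,0,8.5],[0,0,-10,0,0,8.5],[0,0,-10,0,0,0],[0,0,0,0,0,0]]]'

```text
clock: 11.5
eef_pos: [544.4, -158.7, 150.9]
eef_rot: [-0.63, 1.56, 1.343]
wrist_force: [-0.2, 0.1, -0.8]
finger_gap: 65.9
```

```bash
python3 -c "from h import *;st()"
```

```text
t 11.5 pos [ 544.4 -158.7  150.9] yaw 113.05 tiltx [ 0.0025  0.0107 -0.9999] zz 0.0089 F [-0.24  0.12 -0.76] M [ 0.101 -0.144  0.083] gap 65.9 j [-0.353  0.407  1.555  0.012  1.181 -2.331]
```

Emit:
jog_arm --moves '[[[-1.9,4.1,-15,-0.6,0.1,0],[0,0,-20,0,0,0],[0,0,-15,0,0,0],[0,0,0,0,0,0]]]'

```text
clock: 11.9
eef_pos: [542.9, -154.6, 100.5]
eef_rot: [-2.276, 1.568, -0.32]
wrist_force: [-0.3, 0.1, 0.5]
finger_gap: 66.0
```

```bash
python3 -c "from h import *;st()"
```

```text
t 11.9 pos [ 542.9 -154.6  100.5] yaw 112.1 tiltx [ 2.6e-03 -8.0e-04 -1.0e+00] zz -0.0017 F [-0.3   0.1   0.48] M [ 0.084 -0.074 -0.054] gap 66.0 j [-0.342  0.461  1.606  0.     1.072 -2.299]
```

Emit:
jog_arm --moves '[[[-0.2,0,-12,0,0.1,0],[0,0,-12,0,0,0],[0,0,0,0,0,0]]]'

```text
clock: 12.2
eef_pos: [543.4, -154.9, 76.3]
eef_rot: [-2.49, 1.568, -0.538]
wrist_force: [0.3, -0.7, -0.3]
finger_gap: 65.8
```

Emit:
jog_arm --moves '[[[0,0,0,0,0,0],[0,0,0,0,0,0],[0,0,0,0,0,0],[0,0,0,0,0,0],[0,0,0,0,0,0]]]' --gripper -0.6 --squeeze 40

```text
clock: 12.7
eef_pos: [544.3, -156.0, 77.5]
eef_rot: [-2.56, 1.564, -0.61]
wrist_force: [0.9, 2.5, -5.3]
finger_gap: 39.5
```

```bash
python3 -c "from h import *;st()"
```

```text
t 12.7 pos [ 544.3 -156.    77.5] yaw 111.76 tiltx [ 0.0053 -0.0037 -1.    ] zz -0.0054 F [ 0.92  2.48 -5.32] M [ 0.746 -0.188  0.014] gap 39.5 j [-3.430e-01  4.940e-01  1.618e+00 -2.000e-03  1.023e+00 -2.293e+00]
```

The knob is gripped. I'll start turning clockwise and watch the moment.

Emit:
jog_arm --moves '[[[0,0,0,0,0,-4],[0,0,0,0,0,-4],[0,0,0,0,0,-4],[0,0,0,0,0,-4],[0,0,0,0,0,-4]]]'

```text
clock: 13.2
eef_pos: [544.4, -156.1, 77.5]
eef_rot: [-2.486, 1.564, -0.896]
wrist_force: [0.7, -1.2, -3.3]
finger_gap: 39.2
```

```bash
python3 -c "from h import *;st()"
```

```text
t 13.2 pos [ 544.4 -156.1   77.5] yaw 91.09 tiltx [ 0.0043 -0.0053 -1.    ] zz -0.0054 F [ 0.7  -1.22 -3.32] M [ 0.045 -0.382  0.18 ] gap 39.2 j [-0.342  0.494  1.618 -0.004  1.024 -1.93 ]
```

Emit:
jog_arm --moves '[[[0,0,0,0,0,-7],[0,0,0,0,0,-7],[0,0,0,0,0,-7],[0,0,0,0,0,-7],[0,0,0,0,0,-7]]]'

```text
clock: 13.7
eef_pos: [544.6, -156.4, 77.5]
eef_rot: [-2.387, 1.563, -1.431]
wrist_force: [-0.0, -1.9, -1.9]
finger_gap: 39.3
```

Emit:
jog_arm --moves '[[[0,0,0,0,0,-6],[0,0,0,0,0,-6],[0,0,0,0,0,-6],[0,0,0,0,0,-6],[0,0,0,0,0,0]]]'

```text
clock: 14.2
eef_pos: [544.5, -156.6, 77.5]
eef_rot: [-2.329, 1.563, -1.813]
wrist_force: [0.0, -0.8, -3.3]
finger_gap: 39.4
```

Run:
```python
from h import *
st()
im,d,p=cam('wrist');cv2.imwrite('pics/w5.png',im);W=world(d,p);np.savez('w5',im=im,W=W)
for n in('scene','top'):
    im,d,p=cam(n);np.savez(n+'2',im=im,W=world(d,p))
    c=im[140:220,260:350] if n=='scene' else im[175:235,290:380]
    cv2.imwrite(f'pics/{n}5.png',cv2.resize(c,None,fx=6,fy=6,interpolation=cv2.INTER_CUBIC))
```

```text
t 14.2 pos [ 544.5 -156.6   77.5] yaw 29.56 tiltx [-0.0019 -0.0076 -1.    ] zz -0.0054 F [ 0.04 -0.79 -3.33] M [-0.063 -0.405  0.073] gap 39.4 j [-0.341  0.497  1.613 -0.009  1.031 -0.853]
```

View pics/scene5.png

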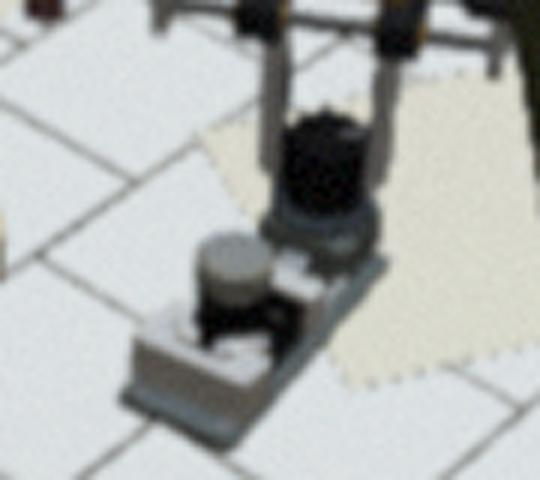

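The turn works: Mz is about 0.18 and the jaw (300,275 in the crop) has moved close to the case. I'll go on to about 117° total, still before the earliest bite, then step finely.

Emit:
jog_arm --moves '[[[0,0,0,0,0,-7],[0,0,0,0,0,-7],[0,0,0,0,0,-7],[0,0,0,0,0,-7],[0,0,0,0,0,-7]]]'

```text
clock: 14.85
eef_pos: [544.4, -156.9, 77.5]
eef_rot: [-2.283, 1.562, -2.38]
wrist_force: [-0.1, 0.4, -3.2]
finger_gap: 39.8
```

```bash
cat >> h.py <<'E'
def st2():
    s=manip.read_state();M=Ro.from_euler('xyz',s['eef_rot']).as_matrix()
    print('t',s['clock'],'pos',s['eef_pos'].round(1),'yaw',np.degrees(np.arctan2(M[1,2],M[0,2])).round(1),'F',s['wrist_force'].round(1),'Mz',s['moment'][2].round(3),'e6',s['effort'][5].round(3),'gap',round(s['finger_gap'],1))
E
python3 -c "
from h import *;st();st2()
im,d,p=cam('wrist');W=world(d,p)
a=W.reshape(-1,3);m=(np.hypot(a[:,0]-528,a[:,1]+70)<26)&(a[:,2]>66)&(a[:,2]<82);b=a[m]
print(m.sum(),b.mean(0) if m.any() else 0)
"
```

```text
t 14.85 pos [ 544.4 -156.9   77.5] yaw -5.57 tiltx [-0.0062 -0.0059 -1.    ] zz -0.0056 F [-0.07  0.37 -3.24] M [-0.252 -0.372  0.121] gap 39.8 j [-0.342  0.499  1.609 -0.009  1.037 -0.24 ]
t 14.85 pos [ 544.4 -156.9   77.5] yaw -5.6 F [-0.1  0.4 -3.2] Mz 0.121 e6 -2.431 gap 39.8
5796 [528.84889242 -68.94061638  73.97613757]
```

Emit:
jog_arm --moves '[[[0,0,0,0,0,-4]]]'

```text
clock: 15.0
eef_pos: [544.3, -157.0, 77.5]
eef_rot: [-2.279, 1.562, -2.451]
wrist_force: [-0.6, -1.2, -2.8]
finger_gap: 39.5
```

```bash
python3 -c "from h import *;st2()"
```

```text
t 15.0 pos [ 544.3 -157.    77.5] yaw -9.8 F [-0.6 -1.2 -2.8] Mz 0.129 e6 -1.948 gap 39.5
```

Emit:
jog_arm --moves '[[[0,0,0,0,0,-4]]]'

```text
clock: 15.1
eef_pos: [544.3, -156.9, 77.4]
eef_rot: [-2.277, 1.562, -2.516]
wrist_force: [-0.4, -1.4, -2.8]
finger_gap: 39.6
```

```bash
python3 -c "from h import *;st2()"
```

```text
t 15.1 pos [ 544.3 -156.9   77.4] yaw -13.7 F [-0.4 -1.4 -2.8] Mz 0.187 e6 -1.075 gap 39.6
```

Emit:
jog_arm --moves '[[[0,0,0,0,0,-4]]]'

```text
clock: 15.2
eef_pos: [544.3, -157.0, 77.5]
eef_rot: [-2.265, 1.562, -2.573]
wrist_force: [-0.1, -1.5, -1.8]
finger_gap: 39.4
```

```bash
python3 -c "from h import *;st2()"
```

```text
t 15.2 pos [ 544.3 -157.    77.5] yaw -17.6 F [-0.1 -1.5 -1.8] Mz 0.172 e6 -1.253 gap 39.4
```

Emit:
jog_arm --moves '[[[0,0,0,0,0,-4]]]'

```text
clock: 15.3
eef_pos: [544.3, -157.0, 77.5]
eef_rot: [-2.244, 1.562, -2.619]
wrist_force: [-0.8, -0.6, -3.3]
finger_gap: 39.6
```

```bash
python3 -c "from h import *;st2()"
```

```text
t 15.3 pos [ 544.3 -157.    77.5] yaw -21.5 F [-0.8 -0.6 -3.3] Mz 0.173 e6 -1.236 gap 39.6
```

Emit:
jog_arm --moves '[[[0,0,0,0,0,-4]]]'

```text
clock: 15.4
eef_pos: [544.2, -157.0, 77.5]
eef_rot: [-2.24, 1.562, -2.683]
wrist_force: [0.5, -0.3, -3.2]
finger_gap: 39.3
```

```bash
python3 -c "from h import *;st2()"
```

```text
t 15.4 pos [ 544.2 -157.    77.5] yaw -25.3 F [ 0.5 -0.3 -3.2] Mz 0.156 e6 -1.24 gap 39.3
```

Emit:
jog_arm --moves '[[[0,0,0,0,0,-4]]]'

```text
clock: 15.5
eef_pos: [544.2, -157.0, 77.5]
eef_rot: [-2.225, 1.562, -2.735]
wrist_force: [1.0, -0.9, -2.5]
finger_gap: 39.7
```

```bash
python3 -c "from h import *;st2()"
```

```text
t 15.5 pos [ 544.2 -157.    77.5] yaw -29.2 F [ 1.  -0.9 -2.5] Mz 0.183 e6 -1.24 gap 39.7
```

Steady at about 0.17, with 141° turned. Continuing.

Emit:
jog_arm --moves '[[[0,0,0,0,0,-4]]]'

```text
clock: 15.6
eef_pos: [544.2, -157.0, 77.5]
eef_rot: [-2.214, 1.561, -2.791]
wrist_force: [-1.1, -0.7, -3.1]
finger_gap: 39.8
```

```bash
python3 -c "from h import *;st2()"
```

```text
t 15.6 pos [ 544.2 -157.    77.5] yaw -33.1 F [-1.1 -0.7 -3.1] Mz 0.153 e6 -1.239 gap 39.8
```

Emit:
jog_arm --moves '[[[0,0,0,0,0,-4]]]'

```text
clock: 15.7
eef_pos: [544.1, -157.0, 77.5]
eef_rot: [-2.195, 1.561, -2.84]
wrist_force: [-1.3, -1.2, -1.8]
finger_gap: 39.3
```

```bash
python3 -c "from h import *;st2()"
```

```text
t 15.7 pos [ 544.1 -157.    77.5] yaw -37.0 F [-1.3 -1.2 -1.8] Mz 0.136 e6 -1.232 gap 39.3
```

Emit:
jog_arm --moves '[[[0,0,0,0,0,-4]]]'

```text
clock: 15.8
eef_pos: [544.1, -157.0, 77.5]
eef_rot: [-2.18, 1.561, -2.892]
wrist_force: [-0.0, -0.2, -2.8]
finger_gap: 39.7
```

```bash
python3 -c "from h import *;st2()"
```

```text
t 15.8 pos [ 544.1 -157.    77.5] yaw -40.8 F [-0.  -0.2 -2.8] Mz 0.182 e6 -1.208 gap 39.7
```

Emit:
jog_arm --moves '[[[0,0,0,0,0,-4]]]'

```text
clock: 15.9
eef_pos: [544.0, -157.0, 77.5]
eef_rot: [-2.161, 1.561, -2.941]
wrist_force: [-0.2, -1.2, -2.3]
finger_gap: 39.3
```

```bash
python3 -c "from h import *;st2()"
```

```text
t 15.9 pos [ 544.  -157.    77.5] yaw -44.7 F [-0.2 -1.2 -2.3] Mz 0.245 e6 -1.185 gap 39.3
```

Emit:
jog_arm --moves '[[[0,0,0,0,0,-4]]]'

```text
clock: 16.0
eef_pos: [544.0, -157.0, 77.5]
eef_rot: [-2.143, 1.561, -2.991]
wrist_force: [-0.9, -0.8, -2.5]
finger_gap: 39.1
```

```bash
python3 -c "from h import *;st2()"
```

```text
t 16.0 pos [ 544.  -157.    77.5] yaw -48.6 F [-0.9 -0.8 -2.5] Mz 0.235 e6 -1.164 gap 39.1
```

The moment is rising (0.24), so the jaw has probably bitten at about yaw -43°. Continuing in smaller steps.

Emit:
jog_arm --moves '[[[0,0,0,0,0,-3]]]'

```text
clock: 16.1
eef_pos: [544.0, -157.0, 77.5]
eef_rot: [-2.124, 1.561, -3.022]
wrist_force: [-0.3, -1.0, -3.6]
finger_gap: 39.7
```

```bash
python3 -c "from h import *;st2()"
```

```text
t 16.1 pos [ 544.  -157.    77.5] yaw -51.4 F [-0.3 -1.  -3.6] Mz 0.271 e6 -0.496 gap 39.7
```

Emit:
jog_arm --moves '[[[0,0,0,0,0,-3]]]'

```text
clock: 16.2
eef_pos: [544.0, -157.0, 77.5]
eef_rot: [-2.099, 1.561, -3.046]
wrist_force: [-0.2, -0.7, -2.1]
finger_gap: 39.3
```

```bash
python3 -c "from h import *;st2()"
```

```text
t 16.2 pos [ 544.  -157.    77.5] yaw -54.2 F [-0.2 -0.7 -2.1] Mz 0.311 e6 -0.739 gap 39.3
```

Emit:
jog_arm --moves '[[[0,0,0,0,0,-3]]]'

```text
clock: 16.3
eef_pos: [543.9, -157.0, 77.5]
eef_rot: [-2.077, 1.561, -3.073]
wrist_force: [-0.1, -0.2, -3.1]
finger_gap: 39.3
```

```bash
python3 -c "from h import *;st2()"
```

```text
t 16.3 pos [ 543.9 -157.    77.5] yaw -57.1 F [-0.1 -0.2 -3.1] Mz 0.292 e6 -0.733 gap 39.3
```

Emit:
jog_arm --moves '[[[0,0,0,0,0,-3]]]'

```text
clock: 16.4
eef_pos: [543.9, -157.0, 77.5]
eef_rot: [-2.06, 1.561, -3.105]
wrist_force: [0.6, -0.3, -2.3]
finger_gap: 39.4
```

```bash
python3 -c "from h import *;st2()"
```

```text
t 16.4 pos [ 543.9 -157.    77.5] yaw -59.9 F [ 0.6 -0.3 -2.3] Mz 0.263 e6 -0.734 gap 39.4
```

Emit:
jog_arm --moves '[[[0,0,0,0,0,-3]]]'

```text
clock: 16.5
eef_pos: [543.9, -157.0, 77.5]
eef_rot: [-2.034, 1.561, -3.128]
wrist_force: [0.2, -0.1, -3.0]
finger_gap: 39.1
```

```bash
python3 -c "from h import *;st2()"
```

```text
t 16.5 pos [ 543.9 -157.    77.5] yaw -62.7 F [ 0.2 -0.1 -3. ] Mz 0.217 e6 -0.781 gap 39.1
```

Emit:
jog_arm --moves '[[[0,0,0,0,0,-3]]]'

```text
clock: 16.6
eef_pos: [543.9, -157.0, 77.5]
eef_rot: [-2.017, 1.56, 3.122]
wrist_force: [-0.5, 0.3, -3.2]
finger_gap: 39.5
```

```bash
python3 -c "
from h import *
st2()
im,d,p=cam('wrist');np.savez('w6',im=im,W=world(d,p));cv2.imwrite('pics/w6.png',im)"
```

```text
t 16.6 pos [ 543.9 -157.    77.5] yaw -65.5 F [-0.5  0.3 -3.2] Mz 0.102 e6 -0.894 gap 39.5
```

View pics/w6.png

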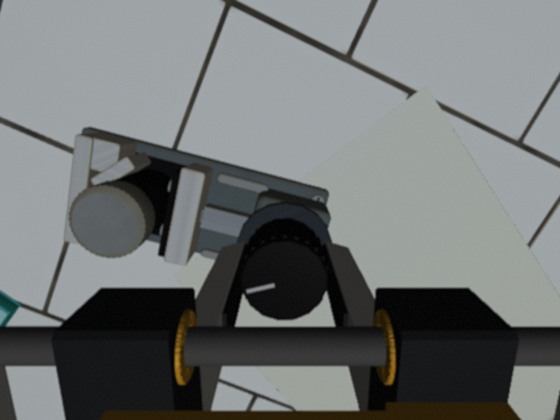

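The torque peaked at about 0.31 near yaw -55° and is now dropping (0.10), so the first click is underway. The view shows the case (110,218) seated in the V with the jaw (187,215) against it. I'll finish the 30° detent carefully.

Emit:
jog_arm --moves '[[[0,0,0,0,0,-3]]]'

```text
clock: 16.75
eef_pos: [543.8, -156.9, 77.5]
eef_rot: [-2.009, 1.56, 3.079]
wrist_force: [1.0, -0.7, -1.7]
finger_gap: 39.5
```

```bash
python3 -c "from h import *;st2()"
```

```text
t 16.75 pos [ 543.8 -156.9   77.5] yaw -68.5 F [ 1.  -0.7 -1.7] Mz 0.084 e6 -1.645 gap 39.5
```

Emit:
jog_arm --moves '[[[0,0,0,0,0,-3]]]'

```text
clock: 16.85
eef_pos: [543.8, -157.0, 77.5]
eef_rot: [-1.999, 1.56, 3.039]
wrist_force: [-0.2, -0.9, -2.2]
finger_gap: 39.5
```

```bash
python3 -c "from h import *;st2()"
```

```text
t 16.85 pos [ 543.8 -157.    77.5] yaw -71.3 F [-0.2 -0.9 -2.2] Mz -0.004 e6 -1.02 gap 39.5
```

Emit:
jog_arm --moves '[[[0,0,0,0,0,-3]]]'

```text
clock: 16.95
eef_pos: [543.8, -157.0, 77.5]
eef_rot: [-1.989, 1.56, 3.001]
wrist_force: [0.5, -0.1, -2.7]
finger_gap: 39.4
```

```bash
python3 -c "from h import *;st2()"
```

```text
t 16.95 pos [ 543.8 -157.    77.5] yaw -74.1 F [ 0.5 -0.1 -2.7] Mz 0.091 e6 -0.986 gap 39.4
```

Emit:
jog_arm --moves '[[[0,0,0,0,0,-3]]]'

```text
clock: 17.05
eef_pos: [543.8, -156.9, 77.5]
eef_rot: [-1.975, 1.56, 2.965]
wrist_force: [-1.2, -1.0, -2.3]
finger_gap: 39.4
```

```bash
python3 -c "from h import *;st2()"
```

```text
t 17.05 pos [ 543.8 -156.9   77.5] yaw -77.0 F [-1.2 -1.  -2.3] Mz 0.181 e6 -0.872 gap 39.4
```

Emit:
jog_arm --moves '[[[0,0,0,0,0,-2]]]'

```text
clock: 17.15
eef_pos: [543.8, -156.9, 77.5]
eef_rot: [-1.964, 1.56, 2.944]
wrist_force: [0.2, 0.0, -2.6]
finger_gap: 39.1
```

Run:
```python
from h import *
st2()
out=[]
for n,(a,b,c,e) in dict(wrist=(170,330,60,340),scene=(140,220,260,350),top=(175,235,290,380)).items():
    im,d,p=cam(n);np.savez(n+'7',im=im,W=world(d,p));cv2.imwrite(f'pics/{n}7.png',cv2.resize(im[a:b,c:e],None,fx=2.8 if n=='wrist' else 7,fy=2.8 if n=='wrist' else 7,interpolation=cv2.INTER_CUBIC))
st2()
```

```text
t 17.15 pos [ 543.8 -156.9   77.5] yaw -78.8 F [ 0.2  0.  -2.6] Mz 0.221 e6 -0.167 gap 39.1
t 17.3 pos [ 543.8 -156.9   77.5] yaw -78.7 F [ 1.  -1.1 -3. ] Mz 0.181 e6 0.387 gap 39.3
```

View pics/scene7.png

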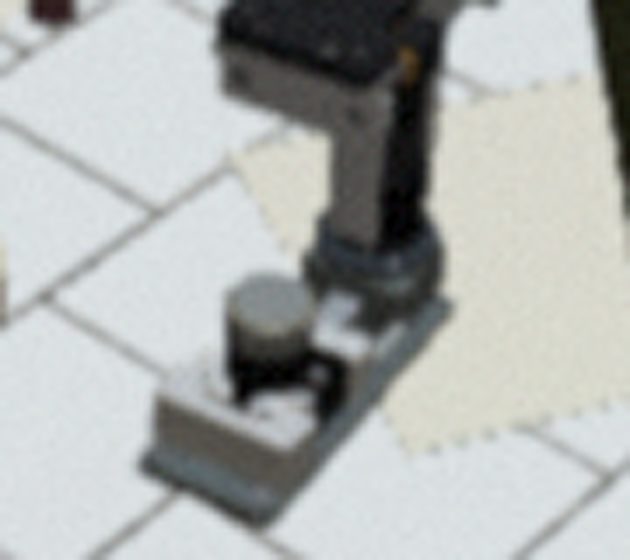

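The case stands in the V at (270,310) in the crop with the jaw against it. The torque passed its peak, then its minimum, and is rising again, which puts the knob at about 30° of slip. I'll let go and check the marks.

Emit:
jog_arm --moves '[[[0,0,0,0,0,0],[0,0,0,0,0,0],[0,0,0,0,0,0],[0,0,0,0,0,0],[0,0,0,0,0,0]]]' --gripper 0.4

```text
clock: 17.8
eef_pos: [544.1, -156.8, 78.3]
eef_rot: [-2.016, 1.561, 2.9]
wrist_force: [-0.5, -0.4, -0.5]
finger_gap: 65.5
```

Emit:
jog_arm --moves '[[[0,0,15,0,0,0],[0,0,30,0,0,0],[0,0,40,0,0,0],[0,0,40,0,0,0],[0,0,0,0,0,0]]]'

```text
clock: 18.3
eef_pos: [543.1, -156.4, 211.8]
eef_rot: [-2.026, 1.561, 2.89]
wrist_force: [0.6, 0.1, 0.8]
finger_gap: 65.5
```

Run:
```python
from h import *
st()
im,d,p=cam('wrist');W=world(d,p);np.savez('w8',im=im,W=W);cv2.imwrite('pics/w8.png',im)
a=W.reshape(-1,3);m=(np.hypot(a[:,0]-528,a[:,1]+68)<26)&(a[:,2]>68)&(a[:,2]<82);b=a[m]
print(m.sum(),b.mean(0),cv2.minEnclosingCircle(b[:,:2].astype(np.float32)))
m=(np.hypot(a[:,0]-543,a[:,1]+156)<26)&(a[:,2]>84)&(a[:,2]<92);b=a[m];print('knob',m.sum(),b.mean(0))
```

```text
t 18.3 pos [ 543.1 -156.4  211.8] yaw -78.31 tiltx [-0.009   0.0023 -1.    ] zz -0.0041 F [0.63 0.06 0.77] M [0.041 0.021 0.002] gap 65.5 j [-3.450e-01  3.490e-01  1.486e+00 -1.000e-03  1.316e+00  1.022e+00]
1442 [529.80830303 -69.75627525  73.88904675] ((528.9130249023438, -68.958251953125), 18.501846313476562)
knob 1865 [ 543.7484571  -155.19685216   87.95733097]
```

View pics/w8.png

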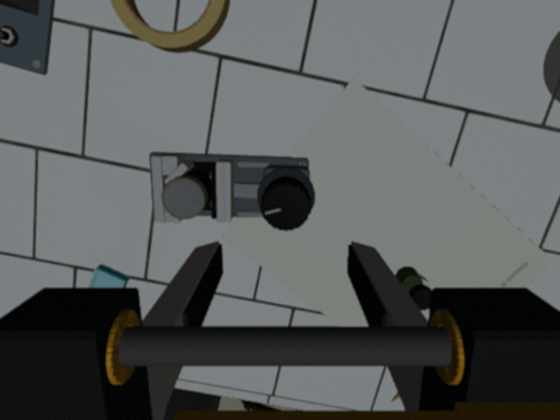

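The case is at about (528.9,-69.0), 87.5 mm from the knob (nominal 88), so it is home. The knob line at (265,213) points toward +y/-x, so the marks face that side. I'll swing the camera there to verify them.

Emit:
jog_arm --moves '[[[-20,26,0,0,0,-8.5],[-20,26,0,0,0,-8.5],[-20,26,-10,0,0,-8.5],[-20,26,-10,0,0,-8.5],[-20,26,-15,0,0,-8.5]]]'

```text
clock: 18.85
eef_pos: [438.4, -24.3, 171.5]
eef_rot: [-1.997, 1.557, 2.164]
wrist_force: [0.9, -0.4, -0.8]
finger_gap: 65.8
```

Emit:
jog_arm --moves '[[[0,0,-10,0,0,-8.5],[0,0,-10,0,0,-8.5],[0,0,0,0,0,0]]]'

```text
clock: 19.15
eef_pos: [433.9, -21.1, 148.0]
eef_rot: [-1.703, 1.553, 2.158]
wrist_force: [-0.0, -0.3, 0.4]
finger_gap: 65.6
```

Run:
```python
from h import *
st()
im,d,p=cam('wrist');W=world(d,p);np.savez('w9',im=im,W=W)
K=np.float32([p['fx'],0,p['cx'],0,p['fy'],p['cy'],0,0,1]).reshape(3,3)
u=cv2.projectPoints(np.float32([[543.5,-155,50],[528.9,-69,74]]),np.array(p['rvec']),np.array(p['tvec']),K,None)[0].reshape(-1,2);print(u)
c=u[0].astype(int);x0,y0=max(c[0]-65,0),max(c[1]-55,0);cr=im[y0:y0+100,x0:x0+130];print(x0,y0)
cv2.imwrite('pics/w9.png',cv2.resize(cr,None,fx=6,fy=6,interpolation=cv2.INTER_CUBIC))
```

```text
t 19.15 pos [433.9 -21.1 148. ] yaw -138.79 tiltx [-0.0101  0.0151 -0.9998] zz -0.0024 F [-0.03 -0.29  0.43] M [ 0.1    0.003 -0.014] gap 65.6 j [-0.141  0.135  1.914  0.015  1.105  2.275]
[[293.90225  -58.890175]
 [217.87498   66.54383 ]]
228 0
```

View pics/w9.png

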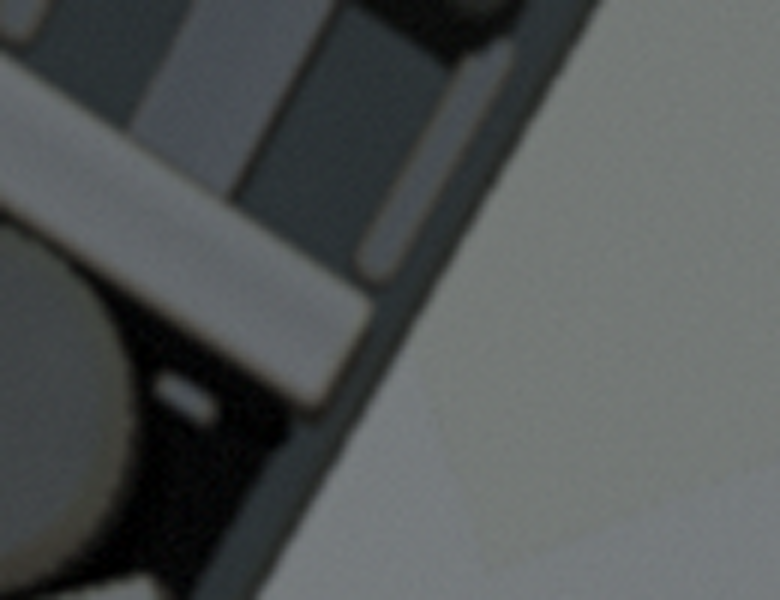

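The knob is just off the top of the frame (row -59). I'll move the camera forward and up.

Emit:
jog_arm --moves '[[[0,0,30,0,0,0],[19,-23,30,0,0,0],[19,-23,0,0,0,0],[0,0,0,0,0,0],[0,0,0,0,0,0]]]'

```text
clock: 19.7
eef_pos: [473.0, -69.3, 212.6]
eef_rot: [-1.699, 1.553, 2.19]
wrist_force: [0.0, -0.1, -0.5]
finger_gap: 65.7
```

Run:
```python
from h import *
st()
im,d,p=cam('wrist');W=world(d,p);np.savez('w10',im=im,W=W)
K=np.float32([p['fx'],0,p['cx'],0,p['fy'],p['cy'],0,0,1]).reshape(3,3)
u=cv2.projectPoints(np.float32([[543.5,-155,50],[528.9,-69,74]]),np.array(p['rvec']),np.array(p['tvec']),K,None)[0].reshape(-1,2);print(u)
c=u[0].astype(int);x0,y0=max(c[0]-65,0),max(c[1]-50,0);cr=im[y0:y0+100,x0:x0+130];print(x0,y0)
cr=cv2.convertScaleAbs(cr,alpha=1.5)
cv2.imwrite('pics/w10.png',cv2.resize(cr,None,fx=6,fy=6,interpolation=cv2.INTER_CUBIC))
```

```text
t 19.7 pos [473.  -69.3 212.6] yaw -137.16 tiltx [-0.0104  0.0145 -0.9998] zz -0.0023 F [ 0.04 -0.15 -0.47] M [ 0.135 -0.031  0.041] gap 65.7 j [-0.228  0.157  1.725  0.012  1.273  2.162]
[[292.64487   63.812794]
 [234.15265  155.7191  ]]
227 13
```

View pics/w10.png

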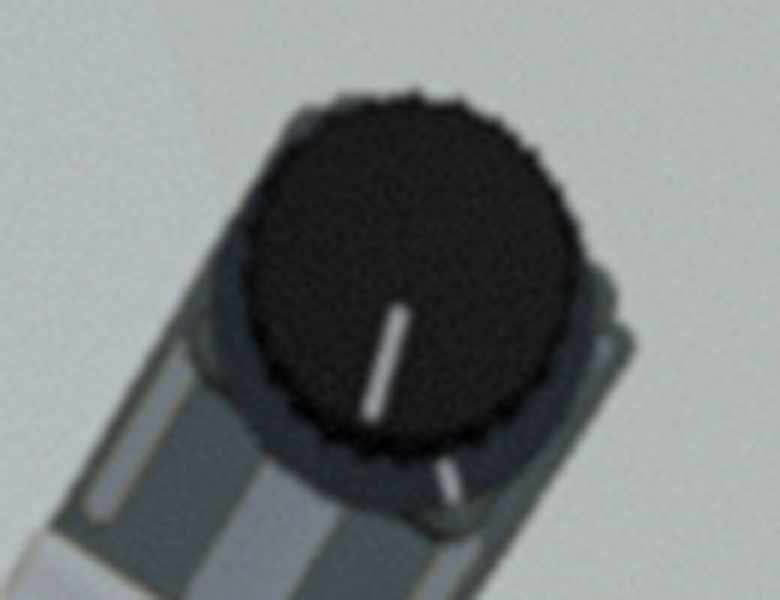

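The picture shows the knob line from (402,308) to (370,415) and the collar mark at (452,480), so the knob is clockwise ahead. I'll work out the angle from the pixels.

Run:
```python
from h import *
W=np.load('w10.npz')['W'];p=manip.camera_params('wrist')
R=cv2.Rodrigues(np.array(p['rvec'],float))[0];C=-R.T@np.array(p['tvec'],float).ravel()
def ray(cx,cy,z):
    u,v=227+cx/6-.4,13+cy/6-.4; r=R.T@np.array([(u-p['cx'])/p['fx'],(v-p['cy'])/p['fy'],1]);return (C+r*(z-C[2])/r[2])[:2]
a=W.reshape(-1,3);m=(np.hypot(a[:,0]-543,a[:,1]+156)<28)&(a[:,2]>84)&(a[:,2]<92);K=np.array(cv2.minEnclosingCircle(a[m][:,:2].astype(np.float32))[0]);print('axis',K,a[m].mean(0))
A,B,Cm=ray(402,308,88),ray(370,415,88),ray(452,480,48)
an=lambda v:np.degrees(np.arctan2(v[1],v[0]))
print('knob line dir',an(B-A),'end dir',an(B-K),np.hypot(*(B-K)),'collar',an(Cm-K),np.hypot(*(Cm-K)),'diff',an(Cm-K)-an(B-A),an(Cm-K)-an(B-K))
c=(np.hypot(a[:,0]-528,a[:,1]+68)<26)&(a[:,2]>70)&(a[:,2]<80);b=a[c];cc=np.array(cv2.minEnclosingCircle(b[:,:2].astype(np.float32))[0]);y=np.radians(9.7);v=cc-K;print('case',cc,b[:,2].mean(),'vise x,y from knob',v@[np.cos(y),np.sin(y)],v@[-np.sin(y),np.cos(y)],'top tilt',np.linalg.lstsq(np.c_[b[:,:2]-cc,np.ones(len(b))],b[:,2],rcond=None)[0][:2])
```

```text
axis [ 542.71606445 -155.60594177] [ 542.84315737 -155.53725256   87.91897571]
knob line dir 115.4598981981367 end dir 117.1215988478471 17.71605227828829 collar 150.26013576121167 23.81866906879172 diff 34.80023756307497 33.138536913364575
case [528.64025879 -69.25325775] 73.87132088527287 vise x,y from knob 0.6749396811834023 87.4897639678449 top tilt [0.00167753 0.01159714]
```

```bash
python3 -c "
from h import *
st2();print(manip.sign_off())"
```

```text
t 19.75 pos [472.9 -69.1 212.4] yaw -137.2 F [-1.   0.6 -0.4] Mz -0.02 e6 0.003 gap 65.9
the job is handed in; nothing more can be done
None
```

The case stands clamped in the vise, the ratchet has clicked once, and I handed the job in at about 19.8 s of the 72 s limit.

**What I did:** I gripped the case by its lid and set it gently on the bed, about 3 mm from the nest. I then turned the knob clockwise about 190° in one grip. The torque ran at 0.17 N m, peaked at about 0.31, dropped to about 0 and rose again; I stopped there, let go and backed away.

**Last checks:**
- **Click:** the knob mark is 33–35° ahead of the collar mark, within the 22–50° allowed and close to the nominal 30°.
- **Case:** its axis is 87.5 mm from the knob's (88 nominal) and 0.7 mm to the side. Its top is at 73.9 mm (74 expected) and level to about 0.01 rad.
- **Arm:** it is clear of everything, with only noise on the wrist force.

**Not checked:** I could not measure the jaw's force on the case and infer it from the torque and the click. I did not re-measure the eyepiece and vial at the end; the arm only passed well above them. No check failed or disagreed beyond the 1–2 mm camera scatter.

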